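# Switch on the turning bench in order

## Robot

A 6-joint arm with a two-finger parallel gripper is mounted at the origin on the work surface. World frame = base frame: x ahead of the robot, y to its left, z up, the work surface at z = 0. Lengths are in m, angles in rad, forces in N, time in s.
With the tool pointing down it reaches from about 0.25 to 0.775 m from the base axis. Payload 4 kg.
Tool frame: the origin (TCP) lies midway between the tips of the shut fingers; the grasp point (between the pads) lies robot.tcp_to_grasp behind it (robot.tcp_to_grasp is the distance from the TCP to the grasp point, in m); y points along the fingers, x is the direction in which the jaws open and shut, and the axes are right-handed (so a half turn about y gives the same grasp; the last joint's range is limited). The gripper opens to 94 mm and grips with 3 to 60 N. Pads are 16 mm wide; open, the fingers measure 119 mm over their backs; the gripper's body (75 mm by 177 mm) begins 78 mm behind the grasp point.
Start: joints at [-1.242, 0.087, 1.371, -0, 1.684, -0.103], TCP at [0.23, -0.5, 0.206] pointing down, gripper open.
Joint ranges: [-3.1, 3.1], [-0.76, 2.03], [0.27, 2.55], [-1.08, 4.22], [0.17, 2.65], [-2.57, 2.57]. Speed limits (rad/s): [2.79, 2.79, 3.14, 3.14, 3.14, 3.14].

## Interface

Orientations are given as [roll, pitch, yaw] about the fixed x, y, z axes, in that order (R = Rz(yaw) Ry(pitch) Rx(roll)).
In Python, from bench import robot gives the robot as it stands.
- The arm moves only by the tool arm_command, never from a script. Its argument "series" is text: rows parted by semicolons, each of 7 numbers parted by spaces: the turn, a rotation vector about the tool's x, y, z in rad, then the shift along the tool's x, y, z in m, then the finger opening in m, from 0 to 0.094. A call has 1 to 12 rows; each row shifts and turns the pose as measured when the row begins, along the tool's axes as they then stand; what a row does not reach is not made up. A row lasts 1/10 s, in which the tool goes at most 50 mm and 8.59 degrees, less where a joint would pass 70% of its speed; a pose out of reach is approached as far as the arm can. A call with a gripper value outside its range is refused whole. The fingers move at their own pace and stop on an object; the grip force is fixed at half the most. Time passes only in rows, so rows that do not move let the fingers close. It gives the time, the measured TCP pose, the force and the opening at its end, in the units of the state.
- robot.get_obs(): the state, without advancing time (a new reading comes with each control period).
- robot.snapshot(name): name is "side" or "top" or "wrist"; returns the picture (400x640x3 uint8, blue, green, red); there is no depth.
- robot.camera_params(name): a dict with "fx", "fy", "cx", "cy" (pixels), "distortion" ([k1, k2, p1, p2, k3] as OpenCV has them; the pictures are not rectified), "extrinsics" (4x4, takes a point from camera to world coordinates). Camera axes: x right, y up, looking along -z (the intrinsics and any distortion apply to the point x, -y, -z); pixel columns grow to the right and rows downward; lengths in m; the calibration is good to about 2 mm. A picture is of the moment at which its call begins: read the wrist's pose just before it. camera_params takes no time and is no camera call; for the wrist camera it gives the pose at the moment of the call.
- robot.close_job(): hands the job in, once; it reports no verdict.
Trained networks look in the newest picture that a camera, given by its name, has taken for a name from the list of things; names that differ only in an ending like _2 or _b are one class to them, and where a whole thing is asked for, a point or a joint stands for the part that bears it (a point fixed in the world has none). Each returns a list of dicts, best first, with "score" (0 to 1); they miss things now and then, are a little off and sometimes report something else, mostly with a low value. They report only what shows in the picture. A call takes as long as a camera call.
- robot.spot_in(camera, target): "centre" ([x, y, z] in m, in the coordinates of the camera as it stood for that picture, good to about 4 mm: the middle of the surface that is visible of it).
The state is a dict: "time": time; "joint_positions": joint angles; "qvel": joint speeds; "joint_torque": joint torques, N m; "tool_pos": TCP position; "ee_rot": TCP orientation; "wrist_force": force on the tool from outside, world axes, zero at the start; "wrist_torque": the same for the moment, N m; "width": finger opening in m.
Only numpy, scipy, OpenCV 4.12 (cv2) and the standard library are available. Lean on these libraries where they do the work, as an engineer would, in place of code of your own. Each camera call takes 0.05 s, during which the arm holds its last target.

## Task

Get the woodturning bench ready to run, touching the switches lightly with a fingertip: press in the button of the round lamp switch, then press down the raised half of the dust extractor's rocker, and last press in the small start button of the lathe's two-button pendant, each all the way so that it stays on. The three switch units stand loose on the bench: do not lift, carry or shove them, do not press the mushroom-shaped stop button, and leave the other things on the bench where they are.

Things in the scene. Friction and masses are not known exactly. Their poses are not given: they have to be found in the camera images.
- lamp_unit: lamp switch: loose round black puck, 90 mm across and 36 mm tall, 0.4 to 0.65 kg, with one round steel button, 38 mm across, in the middle of its top. Origin: centre of the underside; z up
- lamp_top (a point): centre of the top face of the lamp button; 52 mm above the bench when off. Moves with the button
- lamp_button (a joint): how far the lamp button is pressed in, m: 0 to 0.001 off at the start, 0.010 fully in (the stop, on a soft buffer: pressed harder, it sinks on from 4 N at 1 mm for each 5 N, at most 5 mm). No spring: friction of about 3 N all the way, and it stays where it is pushed; on when pressed in by more than 0.007. Travels straight down
- extractor_unit: dust extractor switch: loose oblong black box, 112 mm (its x) by 76 mm (its y) by 40 mm tall, 0.48 to 0.78 kg, with a steel rocker plate, 84 mm (x) by 42 mm (y), on a pivot along y over its middle, 56 mm above the bench. Two low ribs, 46 mm high, run along x beside the rocker, 48 mm apart. When off, the half at the box's -x end is the raised one. Origin: centre of the underside; z up
- rocker_press (a point): the spot to press: on the top face of the rocker's -x half, 32 mm from the pivot, on its middle line; about 66 mm above the bench when off, about 54 mm when on. Moves with the rocker
- rocker (a joint): tilt of the rocker, rad: 0 to 0.05 off at the start (-x half raised), 0.36 fully over (the stop, -x half down, on a soft buffer: pressed harder, the pivot sinks from 4 N at 1 mm for each 5 N, at most 5 mm). On when above 0.30. No spring: friction of 0.06 N m (about 2 N at the spot to press), it stays where it is left
- pendant: lathe pendant: loose black box, 76 mm (its x) by 134 mm (its y) by 42 mm tall, 0.48 to 0.78 kg, with two steel buttons on top: the small flat start button, 26 mm across, 37 mm from the middle towards +y, and the mushroom-shaped stop button 37 mm from the middle towards -y, and a small pale display between. Origin: centre of the underside; z up
- start_top (a point): centre of the top face of the start button; 58 mm above the bench when off. Moves with the button
- start_button (a joint): how far the start button is pressed in, m: 0 to 0.001 off at the start, 0.010 fully in (the stop, on a soft buffer: pressed harder, it sinks on from 4 N at 1 mm for each 5 N, at most 5 mm). No spring: friction of about 3 N all the way, it stays where it is pushed; on when pressed in by more than 0.007. Travels straight down
- stop_top (a point): centre of the top of the mushroom-shaped stop button, 44 mm across, top 68 mm above the bench, 74 mm from the start button: must not be pressed
- stop_button (a joint): how far the stop button is pressed in, m: 0 at rest, 0.008 fully in; sprung
- wax_jar: loose amber jar with a steel cap, 62 mm across, 62 mm tall; bystander. Origin: centre of the underside
- finial: loose turned wooden finial, 44 mm across, 70 mm tall; bystander. Origin: centre of the underside
- blank: loose round wood blank, 68 mm across, 45 mm tall; bystander. Origin: centre of the underside
- chuck_ring: loose steel ring, 60 mm across, 22 mm tall; bystander. Origin: centre of the underside
- bowl: loose turned wooden bowl, 130 mm across, 55 mm tall; bystander. Origin: centre of the underside
- mallet: loose wooden mallet lying along its x, 210 mm long, 68 mm across the head; bystander. Origin: under its handle, on the bench
- sanding_block: loose cork sanding block, 70 x 100 x 32 mm; bystander. Origin: centre of the underside

How it is judged:
By the outcome, as a careful person would: the job done as asked, in the order asked, and still so for the second after the job is handed in, with the robot touching nothing.
It also fails if it takes over 54 s, if anything falls off the work surface, if the arm or the gripper's body presses on something with over 40 N, if the wrist force passes 120 N, or if a joint passes its speed limit or range.

## Working session

There is one attempt and no reset: what is moved stays moved. The work goes in short steps, Python scripts to look and compute and a tool call to move; the robot and the scene stay as the last step left them, time stands still between calls to the robot, and variables do not carry over. Pictures are saved under pics/ and viewed, and the job is handed in when it is done.

Besides the shell and the picture viewer there is one more tool, called as name(argument=value, ...) on one line, values as JSON. arm_command: Moves the arm, as the interface text tells. Its arguments: {"type":"object","properties":{"series":{"type":"string"}},"required":["series"]}

```bash
ls; mkdir -p pics; cat > h.py <<'E'
from bench import robot
import numpy as np, cv2
from scipy.spatial.transform import Rotation as R
def snap(c,n):
    im=robot.snapshot(c); cv2.imwrite(f'pics/{n}.png',im); return im
def toworld(E,p): return (E@np.append(p,1))[:3]
def look(c,names):
    E=np.array(robot.camera_params(c)['extrinsics'])
    for n in names:
        for d in robot.spot_in(c,n)[:2]:
            print(c,n,round(d['score'],2),toworld(E,d['centre']).round(4),'px',proj(c,toworld(E,d['centre'])).round(0))
def proj(c,P):
    k=robot.camera_params(c);E=np.linalg.inv(np.array(k['extrinsics']));q=(E@np.append(P,1))[:3]
    K=np.array([[k['fx'],0,k['cx']],[0,k['fy'],k['cy']],[0,0,1]])
    return cv2.projectPoints(np.array([[q[0],-q[1],-q[2]]]),np.zeros(3),np.zeros(3),K,np.array(k['distortion']))[0].ravel()
def ray(c,uv,z):
    k=robot.camera_params(c);E=np.array(k['extrinsics'])
    K=np.array([[k['fx'],0,k['cx']],[0,k['fy'],k['cy']],[0,0,1]])
    u=cv2.undistortPoints(np.array([[uv]],float),K,np.array(k['distortion'])).ravel()
    d=E[:3,:3]@np.array([u[0],-u[1],-1]);o=E[:3,3]
    return o+d*(z-o[2])/d[2]
E
python3 - <<'E'
from h import *
o=robot.get_obs();print(o);print(robot.tcp_to_grasp)
snap('top','top0');look('top',['lamp_unit','lamp_top','extractor_unit','rocker_press','pendant','start_top','stop_top'])
snap('side','side0')
print(robot.get_obs()['time'])
E
```

```text
pics
{'time': 0.0, 'joint_positions': array([-1.24209126e+00,  8.79612595e-02,  1.37222091e+00,  1.26474401e-05,
        1.68361212e+00, -1.03112863e-01]), 'qvel': array([ 1.46559010e-03,  9.11817741e-06, -7.53493105e-04,  2.14635528e-04,
       -1.03012149e-03, -6.47732808e-04]), 'joint_torque': array([-1.46758972e-03, -3.40186286e+01, -3.02426112e+01,  7.17067136e-02,
        3.30281421e-02, -1.69316968e-04]), 'tool_pos': array([ 0.2300045 , -0.49899968,  0.20431769]), 'ee_rot': array([-1.57055721,  0.00218865, -1.13897673]), 'wrist_force': array([0.18150496, 0.19298055, 0.10358745]), 'wrist_torque': array([-0.00686514,  0.01670963,  0.02148449]), 'width': 0.09413782311051365}
0.0188
top lamp_unit 0.86 [ 0.5288 -0.3251  0.0413] px [442. 212.]
top lamp_unit 0.28 [0.4517 0.1647 0.0656] px [293. 238.]
top lamp_top 0.55 [ 0.5273 -0.3284  0.0551] px [444. 212.]
top lamp_top 0.34 [0.5205 0.355  0.0611] px [234. 218.]
top extractor_unit 0.9 [0.5373 0.0332 0.0466] px [333. 212.]
top rocker_press 0.6 [0.5463 0.031  0.0621] px [334. 208.]
top pendant 0.57 [0.534  0.0291 0.0478] px [334. 212.]
top start_top 0.61 [0.5169 0.3557 0.0533] px [234. 220.]
top start_top 0.25 [0.7606 0.1391 0.0282] px [300. 148.]
top stop_top 0.7 [0.4871 0.2904 0.07  ] px [254. 228.]
top stop_top 0.52 [0.5472 0.0293 0.0628] px [334. 208.]
0.45
```

```bash
python3 - <<'E'
import cv2
a=cv2.imread('pics/top0.png');c=cv2.resize(a[140:290,200:480],None,fx=2.85,fy=2.85,interpolation=cv2.INTER_CUBIC);cv2.imwrite('pics/top0c.png',c[:600,:800])
E
```

```text
(no output)
```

View pics/top0.png

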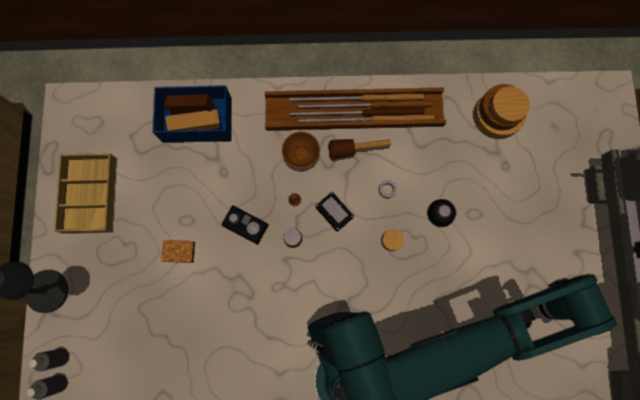

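View pics/side0.png

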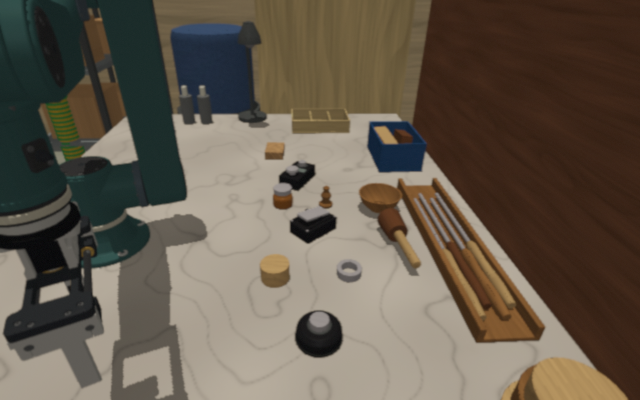

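```bash
ls pics
```

```text
side0.png
top0.png
top0c.png
```

View pics/top0c.png

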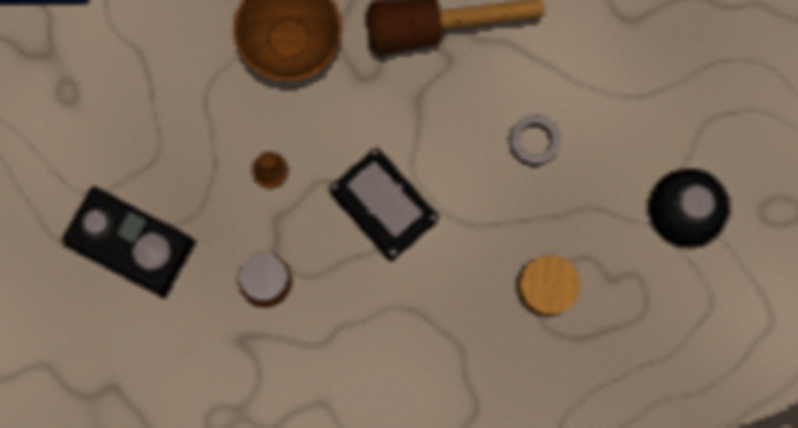

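The top picture shows the lamp at about px (442,212), the extractor at (334,211), and the pendant at (245,225) with its start button left and its stop button right. I'll close the fingers and move toward the lamp.

arm_command(series="0 0 0 -0.005 0 0.04 0; 0 0 0 -0.005 0 0.045 0; 0 0 0 -0.005 0 0.045 0; 0 0 0 -0.005 0 0.045 0; 0 0 0 -0.005 0 0.045 0")

```text
time: 0.95
tool_pos: [0.4209, -0.3861, 0.2051]
ee_rot: [-1.573, -0.002, -1.153]
wrist_force: [0.8, -0.1, 0.1]
width: 0.057
```

```bash
cat >> h.py <<'E'
def tgt(P,yaw=None):
    o=robot.get_obs();T=R.from_euler('xyz',o['ee_rot']);d=T.inv().apply(np.array(P)-o['tool_pos'])
    print('t',round(o['time'],2),'tcp',o['tool_pos'].round(4),'rpy',o['ee_rot'].round(3),'F',o['wrist_force'].round(2),'w',round(o['width'],4),'shift',d.round(4))
    down=R.from_euler('xyz',[-np.pi/2,0,o['ee_rot'][2] if yaw is None else yaw])
    print('rotvec to level',(T.inv()*down).as_rotvec().round(4))
E
python3 - <<'E'
from h import *
snap('wrist','w1');look('wrist',['lamp_unit','lamp_top'])
E=np.array(robot.camera_params('wrist')['extrinsics']);print(E.round(3))
tgt([0.528,-0.327,0.2])
E
```

```text
wrist lamp_unit 0.83 [ 0.5345 -0.325   0.0328] px [318.  60.]
wrist lamp_top 0.85 [ 0.5386 -0.3217  0.0521] px [315.  48.]
[[ 0.41   0.879  0.242  0.492]
 [-0.912  0.395  0.11  -0.353]
 [ 0.001 -0.266  0.964  0.384]
 [ 0.     0.     0.     1.   ]]
t 1.1 tcp [ 0.4216 -0.3854  0.2047] rpy [-1.573e+00 -1.000e-03 -1.147e+00] F [ 0.43 -0.72 -0.12] w 0.0454 shift [-0.0094  0.0044  0.121 ]
rotvec to level [ 0.0021 -0.      0.0009]
```

View pics/w1.png

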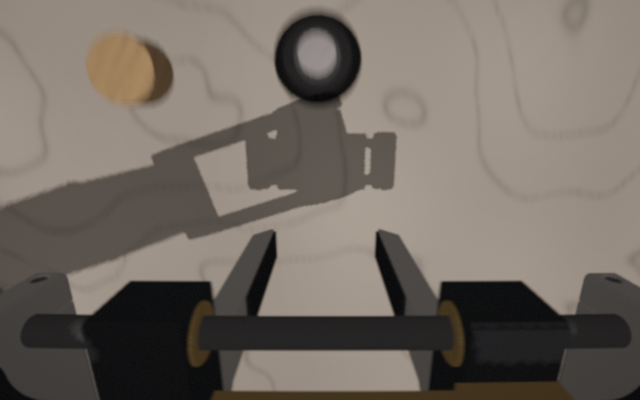

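```bash
python3 - <<'E'
from h import *
p=ray('wrist',(318,54),0.052);print(p); print(ray('top',(445,211),0.052)); print(ray('wrist',(318,62),0.036))
tgt([p[0],p[1],0.1])
E
```

```text
[ 0.53519037 -0.32643907  0.052     ]
[ 0.52972137 -0.33267363  0.052     ]
[ 0.53047747 -0.32815224  0.036     ]
t 1.1 tcp [ 0.4216 -0.3854  0.2047] rpy [-1.573e+00 -1.000e-03 -1.147e+00] F [ 0.43 -0.72 -0.12] w 0.0454 shift [-0.0071  0.1044  0.128 ]
rotvec to level [ 0.0021 -0.      0.0009]
```

arm_command(series="0 0 0 -0.003 0.01 0.045 0; 0 0 0 -0.002 0.03 0.04 0; 0 0 0 -0.002 0.03 0.04 0; 0 0 0 0 0 0 0; 0 0 0 0 0 0 0; 0 0 0 0 0 0 0")

```text
time: 1.7
tool_pos: [0.5312, -0.3339, 0.1342]
ee_rot: [-1.577, -0.007, -1.157]
wrist_force: [0.4, 0.5, -0.5]
width: 0.001
```

```bash
python3 - <<'E'
from h import *
snap('wrist','w2');look('wrist',['lamp_unit','lamp_top'])
tgt([0.533,-0.327,0.06])
E
```

```text
wrist lamp_unit 0.91 [ 0.5385 -0.3236  0.034 ] px [317. 187.]
wrist lamp_unit 0.69 [ 0.5319 -0.3293  0.054 ] px [319. 202.]
wrist lamp_top 0.84 [ 0.5358 -0.3301  0.0531] px [322. 199.]
t 1.85 tcp [ 0.5317 -0.3344  0.1356] rpy [-1.575 -0.009 -1.158] F [-0.51  0.04  0.3 ] w 0.0005 shift [-0.007   0.0756  0.0045]
rotvec to level [ 0.0042 -0.      0.0094]
```

View pics/w2.png

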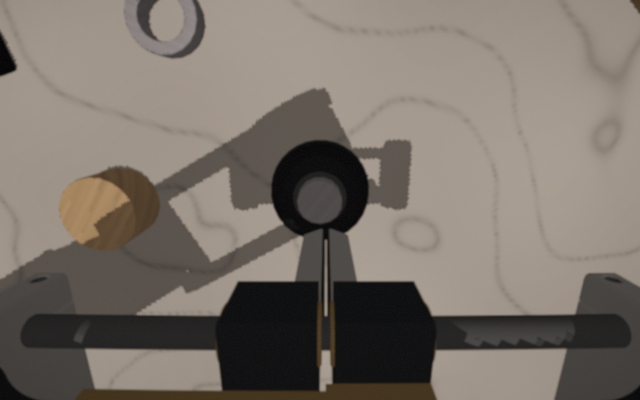

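```bash
python3 - <<'E'
from h import *
p=ray('wrist',(320,200),0.052);print(p);print(ray('wrist',(320,191),0.036))
tgt([p[0],p[1],0.06])
E
```

```text
[ 0.53370742 -0.32915652  0.052     ]
[ 0.53706719 -0.32758475  0.036     ]
t 1.85 tcp [ 0.5317 -0.3344  0.1356] rpy [-1.575 -0.009 -1.158] F [-0.51  0.04  0.3 ] w 0.0005 shift [-0.0047  0.0756  0.0043]
rotvec to level [ 0.0042 -0.      0.0094]
```

arm_command(series="0.004 0 0.009 -0.005 0.03 0.005 0; 0 0 0 0 0.02 0 0; 0 0 0 0 0.01 0 0; 0 0 0 0 0.005 0 0; 0 0 0 0 0 0 0; 0 0 0 0 0 0 0")

```text
time: 2.45
tool_pos: [0.5345, -0.3344, 0.0776]
ee_rot: [-1.564, -0.013, -1.164]
wrist_force: [0.7, -0.2, -0.0]
width: 0.0003
```

```bash
python3 - <<'E'
from h import *
tgt([0.5337,-0.3285,0.042])
snap('wrist','w3')
E
```

```text
t 2.45 tcp [ 0.5345 -0.3344  0.0776] rpy [-1.564 -0.013 -1.164] F [ 0.67 -0.2  -0.01] w 0.0003 shift [-0.0062  0.0355  0.0013]
rotvec to level [-0.0068  0.      0.0134]
```

View pics/w3.png

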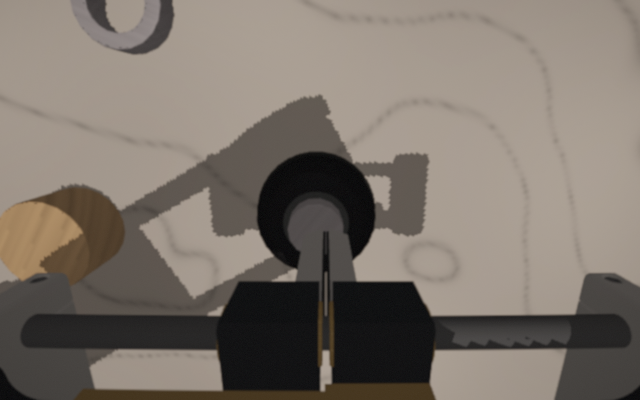

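arm_command(series="-0.007 0 0.013 -0.007 0.006 0.001 0; 0 0 0 -0.001 0.005 0 0; 0 0 0 0 0.005 0 0; 0 0 0 0 0.004 0 0; 0 0 0 0 0.004 0 0; 0 0 0 0 0 0 0")

```text
time: 3.1
tool_pos: [0.5333, -0.3263, 0.0534]
ee_rot: [-1.57, -0.002, -1.163]
wrist_force: [-0.1, -0.1, 0.8]
width: 0.0003
```

```bash
python3 - <<'E'
from h import *
tgt([0.5337,-0.3285,0.042])
E
```

```text
t 3.1 tcp [ 0.5333 -0.3263  0.0534] rpy [-1.57  -0.002 -1.163] F [-0.09 -0.14  0.76] w 0.0003 shift [ 0.0021  0.0114 -0.0005]
rotvec to level [-0.0008  0.      0.0021]
```

arm_command(series="0 0 0 0 0.004 0 0; 0 0 0 0 0.004 0 0; 0 0 0 0 0.003 0 0; 0 0 0 0 0.003 0 0; 0 0 0 0 0 0 0")

```text
time: 3.6
tool_pos: [0.5339, -0.3267, 0.0419]
ee_rot: [-1.569, -0.004, -1.164]
wrist_force: [-2.5, 2.0, 4.5]
width: 0.0006
```

```bash
python3 - <<'E'
from h import *
tgt([0.5337,-0.3285,0.042])
E
```

```text
t 3.6 tcp [ 0.5339 -0.3267  0.0419] rpy [-1.569 -0.004 -1.164] F [-2.51  1.99  4.53] w 0.0006 shift [ 0.0015 -0.0001 -0.0009]
rotvec to level [-0.0021  0.      0.004 ]
```

arm_command(series="0 0 0 0 0.002 0 0; 0 0 0 0 0.001 0 0; 0 0 0 0 0 0 0")

```text
time: 3.9
tool_pos: [0.534, -0.3268, 0.0424]
ee_rot: [-1.568, -0.005, -1.163]
wrist_force: [0.2, 0.9, 0.3]
width: 0.0004
```

```bash
python3 - <<'E'
from h import *
tgt([0.5337,-0.3285,0.042])
E
```

```text
t 3.9 tcp [ 0.534  -0.3268  0.0424] rpy [-1.568 -0.005 -1.163] F [0.17 0.86 0.26] w 0.0004 shift [ 0.0015  0.0004 -0.0009]
rotvec to level [-0.0026  0.      0.0051]
```

arm_command(series="0 0 0 0 0.003 0 0; 0 0 0 0 0.002 0 0")

```text
time: 4.1
tool_pos: [0.5343, -0.327, 0.0405]
ee_rot: [-1.567, -0.007, -1.163]
wrist_force: [-4.4, 3.8, 12.5]
width: 0.0003
```

```bash
python3 - <<'E'
from h import *
tgt([0.5337,-0.3285,0.042])
E
```

```text
t 4.1 tcp [ 0.5343 -0.327   0.0405] rpy [-1.567 -0.007 -1.163] F [-4.35  3.79 12.49] w 0.0003 shift [ 0.0011 -0.0015 -0.0012]
rotvec to level [-0.0034  0.      0.0068]
```

Pressed onto the buffer (12 N at z=0.0405). I'll retract and head for the extractor.

arm_command(series="0 0 0 0 -0.01 0 0; 0 0 0 0 -0.03 0 0; 0 0 0 0 -0.045 0 0; 0 0 0 0 -0.045 0 0; 0 0 0 0 -0.03 0 0; 0 0 0 0 0 0 0; 0 0 0 0 0 0 0")

```text
time: 4.8
tool_pos: [0.533, -0.3263, 0.2005]
ee_rot: [-1.57, -0.003, -1.164]
wrist_force: [-0.7, -0.5, -0.3]
width: 0.0003
```

```bash
python3 - <<'E'
from h import *
snap('wrist','w4');look('wrist',['lamp_top','lamp_unit'])
tgt([0.47,-0.03,0.2])
print(ray('wrist',(320,200),0.042))
E
```

```text
wrist lamp_top 0.97 [ 0.5336 -0.3255  0.0397] px [325. 184.]
wrist lamp_unit 0.84 [ 0.5381 -0.3274  0.0344] px [329. 179.]
t 4.95 tcp [ 0.5323 -0.3258  0.199 ] rpy [-1.571 -0.    -1.164] F [-0.5   0.1  -0.69] w 0.0006 shift [-0.2963 -0.0011  0.0599]
rotvec to level [ 0.0004 -0.      0.0003]
[ 0.51502144 -0.32660289  0.042     ]
```

View pics/w4.png

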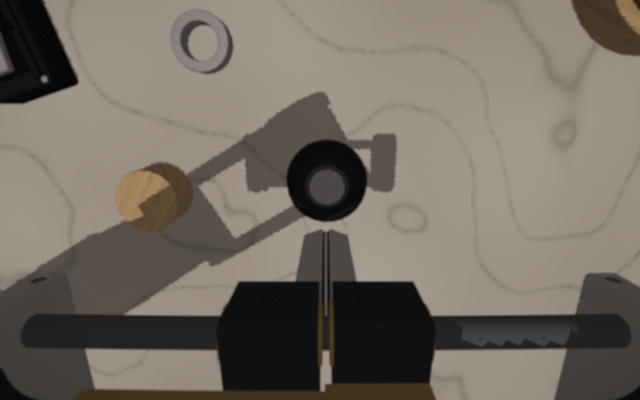

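arm_command(series="0 -0.05 0 -0.045 0 0.01 0; 0 -0.06 0 -0.045 0 0.005 0; 0 -0.06 0 -0.045 0 0 0; 0 -0.06 0 -0.045 0 0 0; 0 -0.06 0 -0.045 0 0 0; 0 -0.03 0 -0.045 0 -0.01 0; 0 0 0 0 0 0 0; 0 0 0 0 0 0 0")

```text
time: 5.75
tool_pos: [0.3847, -0.0867, 0.1793]
ee_rot: [-1.583, 0.033, -0.832]
wrist_force: [0.2, -0.1, 0.3]
width: 0.0003
```

```bash
python3 - <<'E'
from h import *
snap('wrist','w5');look('wrist',['extractor_unit','rocker_press','rocker'])
tgt([0.5,0.0,0.2],-1.571+.73)
E
```

```text
wrist extractor_unit 0.66 [ 0.5023 -0.0012  0.0378] px [347.  30.]
wrist rocker_press 0.63 [0.5128 0.006  0.0685] px [350.   4.]
wrist rocker 0.77 [0.5134 0.0092 0.0647] px [347.   2.]
t 5.95 tcp [ 0.3862 -0.088   0.1802] rpy [-1.583  0.032 -0.834] F [0.4  0.5  0.06] w 0.0007 shift [ 0.0107 -0.0219  0.1431]
rotvec to level [ 0.0122  0.0073 -0.0322]
```

View pics/w5.png

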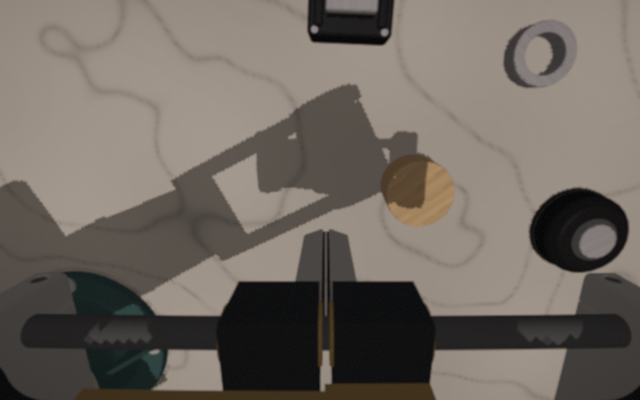

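arm_command(series="0.012 0 -0.032 0.005 -0.02 0.03 0; 0 0 0 0.003 -0.01 0.03 0; 0 0 0 0.002 0 0.02 0; 0 0 0 0 0 0 0; 0 0 0 0 0 0 0; 0 0 0 0 0 0 0")

```text
time: 6.55
tool_pos: [0.4588, -0.0459, 0.2083]
ee_rot: [-1.574, 0.002, -0.843]
wrist_force: [0.4, -0.7, -0.9]
width: 0.0006
```

```bash
python3 - <<'E'
from h import *
snap('wrist','w6');look('wrist',['extractor_unit','rocker_press','rocker'])
tgt([0.5,0.0,0.2],-1.571+.73)
E
```

```text
wrist extractor_unit 0.86 [0.5366 0.0305 0.0492] px [320.  75.]
wrist rocker_press 0.78 [0.5417 0.0307 0.0602] px [324.  70.]
t 6.75 tcp [ 0.4585 -0.0457  0.2086] rpy [-1.574  0.002 -0.843] F [ 0.03 -0.03  0.93] w 0.0009 shift [-0.0065  0.0085  0.0614]
rotvec to level [ 0.0029 -0.0017 -0.0016]
```

View pics/w6.png

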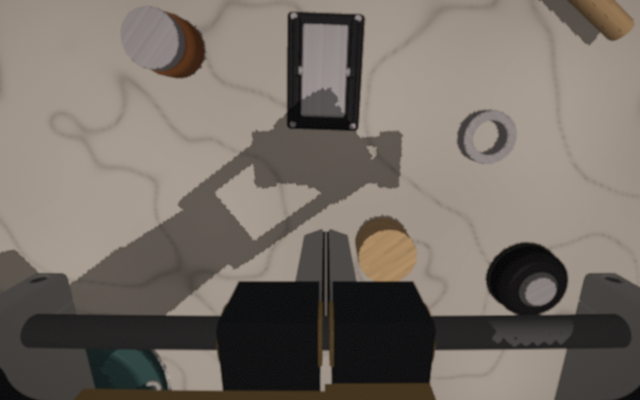

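```bash
python3 - <<'E'
from h import *
a=cv2.imread('pics/w6.png');cv2.imwrite('pics/w6c.png',cv2.resize(a[0:140,265:390],None,fx=4.2,fy=4.2,interpolation=cv2.INTER_CUBIC))
b=cv2.imread('pics/side0.png');cv2.imwrite('pics/s0c.png',cv2.resize(b[190:250,270:350],None,fx=8,fy=8,interpolation=cv2.INTER_CUBIC))
E
```

```text
(no output)
```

View pics/w6c.png

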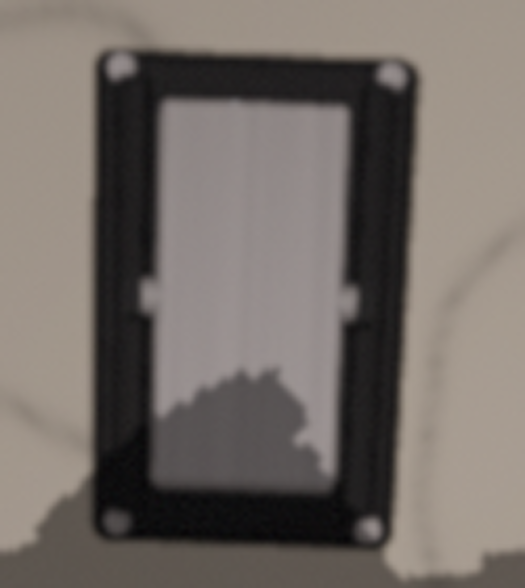

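View pics/s0c.png

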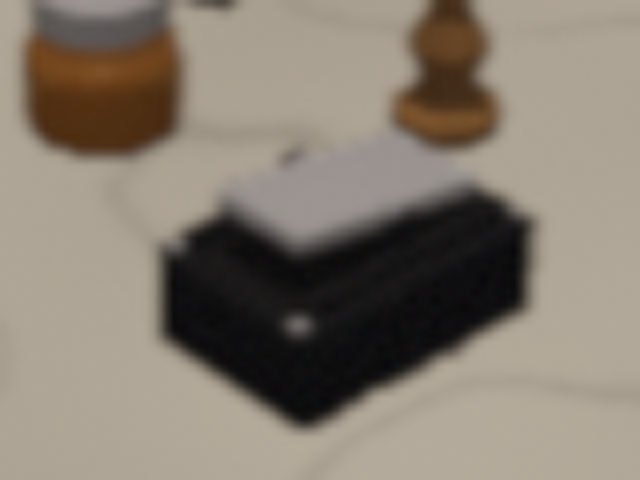

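```bash
python3 - <<'E'
from h import *
# box-top screws/corner outlines in wrist w6 px: crop corner/4.2+offset ; box top corners z=.04
def f(p): return (p[0]/4.2+265,p[1]/4.2)
cs=[f(p) for p in [(97,52),(415,60),(388,548),(93,540)]]
W=np.array([ray('wrist',c,0.04) for c in cs]);print(W.round(4))
c=W.mean(0); d=(W[0]+W[1]-W[2]-W[3])[:2]/2; L=np.linalg.norm(d);print('c',c,'L',L,'w',np.linalg.norm(W[0]-W[1]));
ang=np.arctan2(d[1],d[0]);print('ang',ang)
u=np.array([np.cos(ang),np.sin(ang),0]);v=np.array([-u[1],u[0],0])
for s in (1,-1): # s=1: far end raised
  for cam,off,k in(('wrist',(265,0),4.2),('side',(270,190),8)):
    out=[]
    for a,b in((1,1),(1,-1),(-1,-1),(-1,1)):
        P=np.array([c[0],c[1],0.06])+a*.042*.98*u+b*.021*v+np.array([0,0,a*s*.042*.18])
        out.append(((proj(cam,P)-off)*k).round(0))
    print('far raised' if s>0 else 'near raised',cam,out)
E
```

```text
[[ 0.5596  0.0927  0.04  ]
 [ 0.6067  0.0371  0.04  ]
 [ 0.5221 -0.0334  0.04  ]
 [ 0.4748  0.0228  0.04  ]]
c [0.54080818 0.02981438 0.04      ] L 0.10996555462096091 w 0.0728186710808914
ang 0.6920670501235451
far raised wrist [array([155.,  87.]), array([353.,  95.]), array([330., 491.]), array([153., 485.])]
far raised side [array([391.,  86.]), array([477., 134.]), array([298., 263.]), array([213., 210.])]
near raised wrist [array([160., 105.]), array([348., 112.]), array([334., 493.]), array([149., 486.])]
near raised side [array([391., 123.]), array([475., 171.]), array([298., 224.]), array([213., 172.])]
```

```bash
python3 - <<'E'
from h import *
tgt([0.516,0.009,0.1],-.879)
E
```

```text
t 6.75 tcp [ 0.4585 -0.0457  0.2086] rpy [-1.574  0.002 -0.843] F [ 0.03 -0.03  0.93] w 0.0009 shift [-0.0024  0.1084  0.0796]
rotvec to level [ 0.0029  0.0363 -0.0015]
```

arm_command(series="0 0.036 0 -0.001 0.01 0.03 0; 0 0 0 -0.001 0.03 0.03 0; 0 0 0 0 0.03 0.02 0; 0 0 0 0 0.03 0 0; 0 0 0 0 0 0 0; 0 0 0 0 0 0 0")

```text
time: 7.35
tool_pos: [0.5204, 0.0066, 0.1094]
ee_rot: [-1.569, -0.005, -0.885]
wrist_force: [0.5, 0.5, 0.1]
width: 0.0003
```

```bash
python3 - <<'E'
from h import *
snap('wrist','w7');look('wrist',['extractor_unit','rocker_press'])
tgt([0.516,0.009,0.07],-.879)
E
```

```text
wrist extractor_unit 0.66 [0.5474 0.032  0.0581] px [321. 168.]
wrist rocker_press 0.67 [0.5457 0.0305 0.0582] px [321. 172.]
wrist rocker_press 0.47 [ 0.6138 -0.141   0.0226] px [521. 227.]
t 7.5 tcp [0.5211 0.0064 0.1105] rpy [-1.567 -0.007 -0.886] F [-0.08 -0.32  0.25] w 0.001 shift [-0.0055  0.0405 -0.0024]
rotvec to level [-0.0034 -0.0068  0.0068]
```

View pics/w7.png

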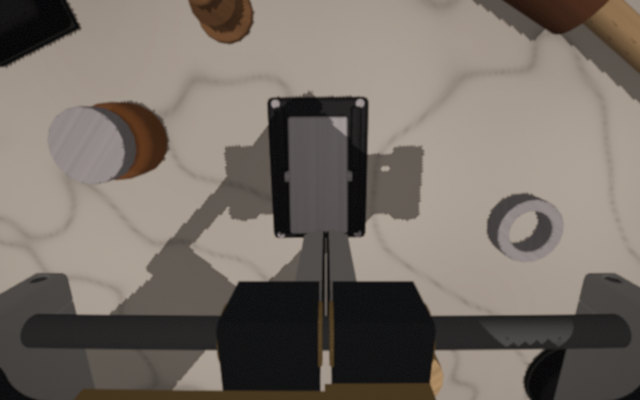

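```bash
python3 - <<'E'
from h import *
c=ray('wrist',(319,176),0.057);print(c)
W=np.array([ray('wrist',q,0.04) for q in [(270,98),(368,98),(365,237),(276,237)]]);print(W.mean(0))
d=(W[0]+W[1]-W[2]-W[3]);a=np.arctan2(d[1],d[0]);print(a)
u=np.array([np.cos(a),np.sin(a)]);p=c[:2]-.032*u;print(p)
tgt([p[0],p[1],0.075],-.88)
E
```

```text
[0.54226685 0.02930346 0.057     ]
[0.54282176 0.02920033 0.04      ]
0.689915199416192
[0.51758525 0.00893636]
t 7.5 tcp [0.5211 0.0064 0.1105] rpy [-1.567 -0.007 -0.886] F [-0.08 -0.32  0.25] w 0.001 shift [-0.0044  0.0355 -0.0012]
rotvec to level [-0.0034 -0.0058  0.0068]
```

arm_command(series="-0.003 0 0.007 -0.005 0.01 -0.002 0; 0 0 0 -0.001 0.01 0 0; 0 0 0 0 0.01 0 0; 0 0 0 0 0.005 0 0; 0 0 0 0 0 0 0")

```text
time: 8.0
tool_pos: [0.517, 0.0091, 0.0765]
ee_rot: [-1.566, -0.004, -0.887]
wrist_force: [0.6, 0.1, -0.7]
width: 0.0004
```

```bash
python3 - <<'E'
from h import *
tgt([.5176,.0089,.055],-.88)
E
```

```text
t 8.0 tcp [0.517  0.0091 0.0765] rpy [-1.566 -0.004 -0.887] F [ 0.59  0.12 -0.74] w 0.0004 shift [0.0004 0.0215 0.0002]
rotvec to level [-0.0053 -0.0072  0.0043]
```

arm_command(series="0 0 0 0 0.005 0 0; 0 0 0 0 0.004 0 0; 0 0 0 0 0.004 0 0; 0 0 0 0 0.004 0 0; 0 0 0 0 0 0 0")

```text
time: 8.5
tool_pos: [0.5173, 0.0085, 0.0588]
ee_rot: [-1.566, -0.005, -0.887]
wrist_force: [0.2, 0.4, 0.6]
width: 0.0003
```

```bash
python3 - <<'E'
from h import *
tgt([.5176,.0089,.055],-.88)
E
```

```text
t 8.5 tcp [0.5173 0.0085 0.0588] rpy [-1.566 -0.005 -0.887] F [0.24 0.39 0.65] w 0.0003 shift [-0.0001  0.0038  0.0005]
rotvec to level [-0.0045 -0.0072  0.0051]
```

arm_command(series="0 0 0 0 0.003 0 0; 0 0 0 0 0.003 0 0")

```text
time: 8.7
tool_pos: [0.5178, 0.0085, 0.0541]
ee_rot: [-1.565, -0.006, -0.887]
wrist_force: [-4.3, -1.5, 9.8]
width: 0.0003
```

```bash
python3 - <<'E'
from h import *
tgt([.5176,.0089,.055],-.88)
E
```

```text
t 8.7 tcp [0.5178 0.0085 0.0541] rpy [-1.565 -0.006 -0.887] F [-4.33 -1.51  9.76] w 0.0003 shift [-0.0004 -0.0009  0.0001]
rotvec to level [-0.0053 -0.0072  0.006 ]
```

On the stop at 9.8 N. I'll retract and check.

arm_command(series="0 0 0 0 -0.01 0 0; 0 0 0 0 -0.03 0 0; 0 0 0 0 -0.045 0 0; 0 0 0 0 -0.045 -0.02 0; 0 0 0 0 -0.02 -0.03 0; 0 0 0 0 0 -0.02 0; 0 0 0 0 0 0 0; 0 0 0 0 0 0 0")

```text
time: 9.5
tool_pos: [0.4622, -0.0357, 0.2107]
ee_rot: [-1.562, -0.008, -0.885]
wrist_force: [-0.4, 0.5, -0.2]
width: 0.0006
```

```bash
python3 - <<'E'
from h import *
a=snap('wrist','w8')
snap('side','side1')
look('side',['rocker_press'])
look('wrist',['extractor_unit','rocker_press','rocker'])
tgt([0.47,0.3,0.2])
E
```

```text
side rocker_press 0.69 [0.54   0.0255 0.0568] px [313. 213.]
side rocker_press 0.63 [0.5195 0.3521 0.0526] px [301. 163.]
wrist extractor_unit 0.89 [0.5362 0.0318 0.0463] px [320.  87.]
wrist rocker_press 0.91 [0.5429 0.0317 0.0598] px [324.  81.]
wrist rocker_press 0.2 [ 0.7584 -0.1333  0.0438] px [594.  17.]
wrist rocker 0.81 [0.5464 0.0362 0.0593] px [323.  74.]
t 9.8 tcp [ 0.4619 -0.0354  0.2092] rpy [-1.564 -0.006 -0.884] F [ 0.43  0.79 -0.12] w 0.0006 shift [-0.2542  0.0092  0.2189]
rotvec to level [-0.0065  0.      0.0058]
```

View pics/w8.png

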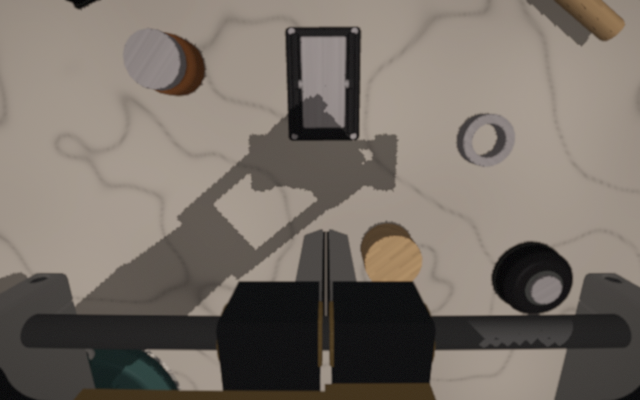

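```bash
python3 - <<'E'
from h import *
b=cv2.imread('pics/side1.png');cv2.imwrite('pics/s1c.png',cv2.resize(b[190:250,270:350],None,fx=8,fy=8,interpolation=cv2.INTER_CUBIC))
E
```

```text
(no output)
```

View pics/s1c.png

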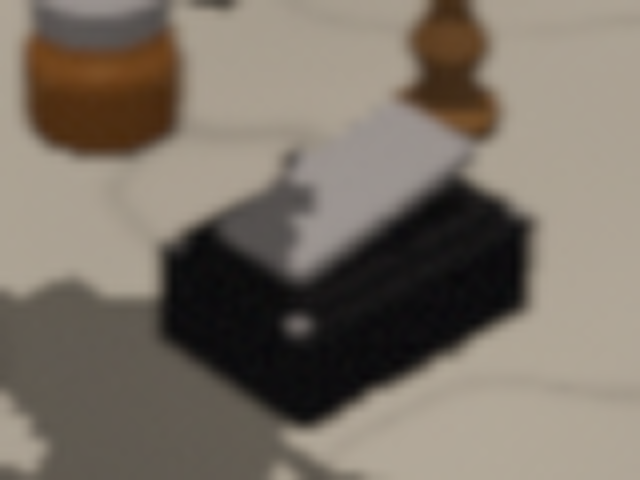

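arm_command(series="-0.006 0 0.006 -0.03 0 0.025 0; 0 0 0 -0.04 0 0.03 0; 0 0 0 -0.04 0 0.03 0; 0 0 0 -0.04 0 0.03 0; 0 0 0 -0.04 0 0.03 0; 0 0 0 -0.04 0 0.03 0; 0 0 0 -0.03 0 0.02 0; 0 0 0 0 0 0 0; 0 0 0 0 0 0 0")

```text
time: 10.7
tool_pos: [0.4481, 0.2977, 0.2018]
ee_rot: [-1.58, 0.004, -0.885]
wrist_force: [0.3, -0.6, 0.4]
width: 0.0004
```

```bash
python3 - <<'E'
from h import *
snap('wrist','w9');look('wrist',['pendant','start_top','stop_top'])
tgt([0.517,0.356,0.2])
E
```

```text
wrist pendant 0.57 [0.5057 0.3295 0.0399] px [337. 120.]
wrist start_top 0.62 [0.5238 0.3597 0.0568] px [324.  85.]
wrist start_top 0.55 [0.4581 0.1797 0.0619] px [417. 248.]
wrist stop_top 0.64 [0.4873 0.2956 0.0658] px [351. 159.]
t 10.9 tcp [0.4488 0.2959 0.2026] rpy [-1.579  0.003 -0.889] F [-0.31 -0.67  0.78] w 0.0008 shift [-0.0037  0.0019  0.0908]
rotvec to level [ 0.0078  0.     -0.0035]
```

View pics/w9.png

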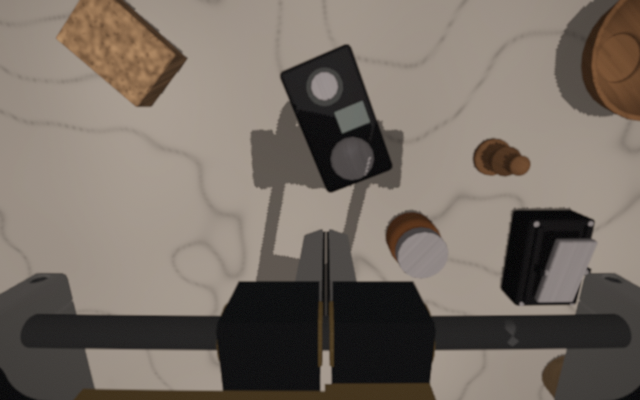

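```bash
python3 - <<'E'
from h import *
p=ray('wrist',(325,86),0.058);print(p, ray('wrist',(352,159),0.068))
tgt([p[0],p[1],0.12])
E
```

```text
[0.52406005 0.35814671 0.058     ] [0.48805608 0.29543712 0.068     ]
t 10.9 tcp [0.4488 0.2959 0.2026] rpy [-1.579  0.003 -0.889] F [-0.31 -0.67  0.78] w 0.0008 shift [-0.0006  0.0818  0.0983]
rotvec to level [ 0.0078  0.     -0.0035]
```

arm_command(series="0.007 0 -0.003 0 0 0.03 0; 0 0 0 0 0 0.035 0; 0 0 0 0 0.02 0.03 0; 0 0 0 0 0.03 0 0; 0 0 0 0 0.03 0 0; 0 0 0 0 0 0 0; 0 0 0 0 0 0 0")

```text
time: 11.6
tool_pos: [0.5311, 0.348, 0.1244]
ee_rot: [-1.565, -0.003, -0.905]
wrist_force: [0.5, 0.5, 0.6]
width: 0.0005
```

```bash
python3 - <<'E'
from h import *
snap('wrist','w10');look('wrist',['start_top','stop_top'])
tgt([0.5235,0.358,0.07])
E
```

```text
wrist start_top 0.69 [0.5265 0.3589 0.0598] px [311. 209.]
t 11.75 tcp [0.5313 0.3488 0.1254] rpy [-1.563 -0.003 -0.904] F [ 0.24 -0.59  0.39] w 0.0005 shift [-0.0122  0.0553 -0.0009]
rotvec to level [-0.0081  0.      0.0029]
```

View pics/w10.png

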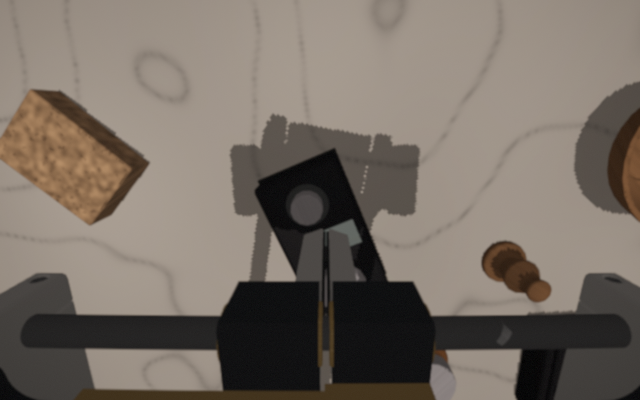

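Start button at about (308,206); I'll compute the correction.

```bash
python3 - <<'E'
from h import *
p=ray('wrist',(308,206),0.058);print(p)
tgt([p[0],p[1],0.085])
E
```

```text
[0.52634327 0.36225874 0.058     ]
t 11.75 tcp [0.5313 0.3488 0.1254] rpy [-1.563 -0.003 -0.904] F [ 0.24 -0.59  0.39] w 0.0005 shift [-0.0138  0.0404  0.0041]
rotvec to level [-0.0081  0.      0.0029]
```

arm_command(series="-0.008 0 0.003 -0.013 0.01 0.003 0; 0 0 0 0 0.015 0 0; 0 0 0 0 0.01 0 0; 0 0 0 0 0 0 0; 0 0 0 0 0 0 0")

```text
time: 12.25
tool_pos: [0.5261, 0.3633, 0.0915]
ee_rot: [-1.565, -0.0, -0.903]
wrist_force: [0.1, 0.8, 0.1]
width: 0.0006
```

```bash
python3 - <<'E'
from h import *
snap('wrist','w11');look('wrist',['start_top'])
tgt([0.5255,0.361,0.065])
E
```

```text
wrist start_top 0.89 [0.53   0.3642 0.0588] px [328. 221.]
t 12.35 tcp [0.5263 0.3632 0.0917] rpy [-1.565 -0.    -0.903] F [ 1.1  -0.72 -0.08] w 0.0006 shift [ 0.0013  0.0267 -0.0021]
rotvec to level [-0.0061  0.      0.0004]
```

View pics/w11.png

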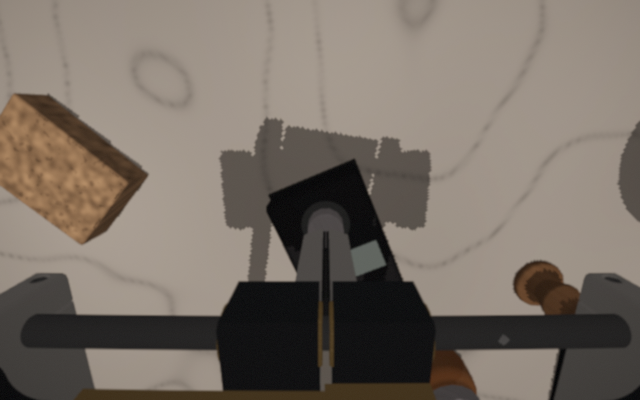

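```bash
python3 - <<'E'
from h import *
p=ray('wrist',(325,224),0.058);q=ray('wrist',(325,201),0.058);print(p,q,np.linalg.norm(p-q))
d=(q-robot.get_obs()['tool_pos']);d[2]=0;print('far edge dist from tcp',np.linalg.norm(d))
tgt([p[0],p[1],0.048])
E
```

```text
[0.52692779 0.36427582 0.058     ] [0.53989309 0.37446234 0.058     ] 0.01648830157620165
far edge dist from tcp 0.01766369084170863
t 12.35 tcp [0.5263 0.3632 0.0917] rpy [-1.565 -0.    -0.903] F [ 1.1  -0.72 -0.08] w 0.0006 shift [-0.0004  0.0437  0.0009]
rotvec to level [-0.0061  0.      0.0004]
```

arm_command(series="-0.006 0 0 0 0.01 0.002 0; 0 0 0 0 0.008 0 0; 0 0 0 0 0.006 0 0; 0 0 0 0 0.004 0 0; 0 0 0 0 0 0 0; 0 0 0 0 0 0 0")

```text
time: 12.95
tool_pos: [0.5285, 0.3644, 0.0614]
ee_rot: [-1.571, -0.001, -0.904]
wrist_force: [-0.3, -0.3, -0.0]
width: 0.0004
```

```bash
python3 - <<'E'
from h import *
tgt([0.527,0.3645,0.048])
E
```

```text
t 12.95 tcp [0.5285 0.3644 0.0614] rpy [-1.571e+00 -1.000e-03 -9.040e-01] F [-0.35 -0.34 -0.05] w 0.0004 shift [-0.001   0.0134 -0.0011]
rotvec to level [ 0.     -0.      0.0006]
```

arm_command(series="0 0 0 0 0.004 0 0; 0 0 0 0 0.004 0 0; 0 0 0 0 0.004 0 0; 0 0 0 0 0.003 0 0; 0 0 0 0 0.002 0 0")

```text
time: 13.45
tool_pos: [0.5291, 0.3647, 0.0472]
ee_rot: [-1.568, -0.001, -0.904]
wrist_force: [-3.0, -2.4, 7.9]
width: 0.0003
```

```bash
python3 - <<'E'
from h import *
tgt([0.527,0.3645,0.048])
E
```

```text
t 13.45 tcp [0.5291 0.3647 0.0472] rpy [-1.568e+00 -1.000e-03 -9.040e-01] F [-3.02 -2.39  7.87] w 0.0003 shift [-0.0011 -0.0008 -0.0018]
rotvec to level [-0.003   0.      0.0012]
```

arm_command(series="0 0 0 0 -0.01 0 0; 0 0 0 0 -0.03 0 0; 0 0 0 0 -0.045 0 0; 0 0 0 0 -0.045 -0.02 0; 0 0 0 0 -0.02 -0.03 0; 0 0 0 0 0 -0.03 0; 0 0 0 0 0 0 0; 0 0 0 0 0 0 0")

```text
time: 14.25
tool_pos: [0.4652, 0.3143, 0.202]
ee_rot: [-1.566, -0.002, -0.904]
wrist_force: [0.4, 0.3, -0.1]
width: -0.0001
```

```bash
python3 - <<'E'
from h import *
snap('wrist','w12');look('wrist',['start_top','stop_top'])
snap('side','side2');look('side',['start_top','stop_top','lamp_top','rocker_press'])
snap('top','top2')
a=cv2.imread('pics/side0.png');b=cv2.imread('pics/side2.png')
f=lambda i:cv2.resize(i[130:360,230:400],None,fx=2.3,fy=2.3,interpolation=cv2.INTER_CUBIC)
cv2.imwrite('pics/cmp.png',np.hstack([f(a),f(b)]))
g=lambda i:cv2.resize(i[155:195,270:325],None,fx=7,fy=7,interpolation=cv2.INTER_CUBIC)
cv2.imwrite('pics/cmp2.png',np.hstack([g(a),g(b)]))
E
```

```text
wrist start_top 0.77 [0.5239 0.3587 0.0501] px [327. 114.]
wrist start_top 0.35 [0.541  0.051  0.0412] px [544. 272.]
wrist stop_top 0.75 [0.4873 0.2986 0.0678] px [352. 184.]
wrist stop_top 0.46 [0.7403 0.1439 0.0172] px [610.  79.]
side stop_top 0.66 [0.4894 0.2885 0.0595] px [293. 169.]
side lamp_top 0.55 [ 0.5342 -0.3313  0.0434] px [321. 322.]
side rocker_press 0.9 [0.5396 0.0267 0.0597] px [313. 212.]
```

View pics/cmp.png

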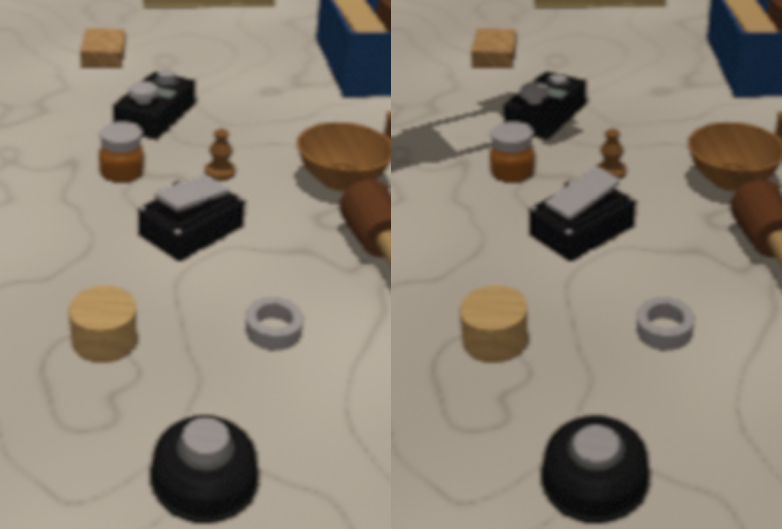

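View pics/cmp2.png

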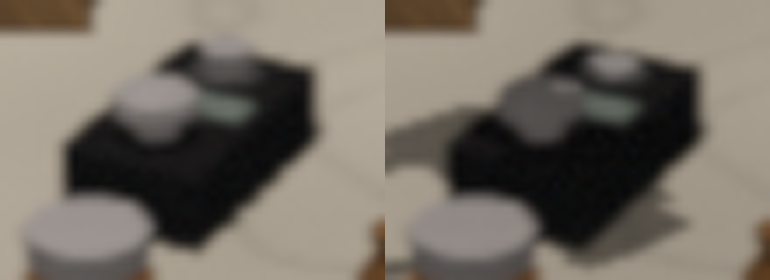

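View pics/w12.png

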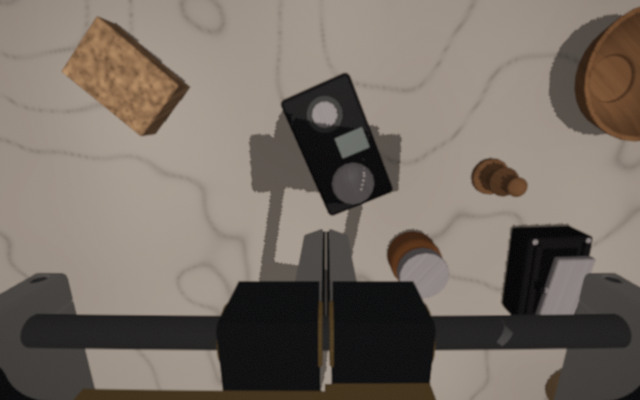

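```bash
python3 - <<'E'
from h import *
for P in ([.527,.361,.058],[.527,.361,.051],[.527,.361,.048],[.534,-.328,.052],[.534,-.328,.045],[.534,-.328,.042]):print(P,proj('side',P).round(2))
a=cv2.imread('pics/side0.png',0).astype(np.float32);b=cv2.imread('pics/side2.png',0).astype(np.float32)
for n,(r0,r1,c0,c1) in {'start':(157,168,296,308),'lamp':(309,334,305,335)}.items():
    for im in (a,b):
        m=im[r0:r1,c0:c1]>115; y,x=np.nonzero(m); print(n,m.sum(),x.mean()+c0,y.mean()+r0)
E
```

```text
[0.527, 0.361, 0.058] [303.52 159.95]
[0.527, 0.361, 0.051] [303.52 161.79]
[0.527, 0.361, 0.048] [303.51 162.57]
[0.534, -0.328, 0.052] [320.93 317.55]
[0.534, -0.328, 0.045] [320.84 320.11]
[0.534, -0.328, 0.042] [320.81 321.2 ]
start 67 301.7910447761194 159.50746268656715
start 69 302.1304347826087 159.63768115942028
lamp 315 319.6095238095238 316.7111111111111
lamp 295 319.4406779661017 319.1796610169491
```

```bash
python3 - <<'E'
from h import *
a=cv2.imread('pics/side0.png',0).astype(int);b=cv2.imread('pics/side2.png',0).astype(int)
for im in(a,b): print(im[304:336,320])
for im in(a,b): print(im[152:172,303])
E
python3 - <<'E'
import cv2,numpy as np
f=lambda i:cv2.resize(i[300:345,295:345],None,fx=8,fy=8,interpolation=cv2.INTER_CUBIC)
cv2.imwrite('pics/cmp3.png',np.hstack([f(cv2.imread(f'pics/side{k}.png')) for k in(0,2)]))
E
```

```text
[164 165 164 164 164 154 108  93 133 144 145 145 144 145 147 145 145 144
 145 147 147 146 136 107  89  86  85  82  74  64  47  30]
[154 154 154 155 154 144  97  44  23  25  67 115 132 134 135 134 136 137
 136 135 135 135 136 138 137 131 110  86  69  59  42  26]
[164 160 156 159 161 160 157 156 150 146 135 103  84  79  65  44  56  93
 106  98]
[154 150 146 149 151 150 147 149 153 145 124 130 130 107  71  39  48  84
  96  90]
```

View pics/cmp3.png

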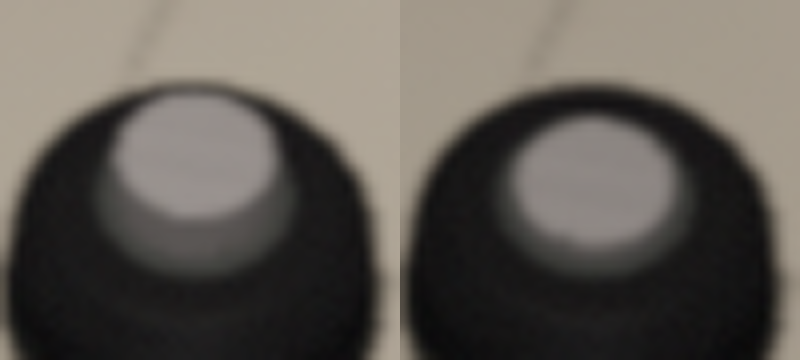

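```bash
python3 - <<'E'
from h import *
print(robot.close_job(), robot.get_obs()['time'])
E
```

```text
the job is handed in; nothing more can be done
the job is handed in; nothing more can be done
```

I pressed the lamp button, then the raised half of the extractor's rocker, then the pendant's start button with the shut fingertips. I handed the job in after about 14.5 s, with the arm raised and touching nothing.

| Switch | Last force reading | Height at the stop |
|---|---|---|
| Lamp button | 12.5 N | about 41 mm |
| Extractor rocker | 9.8 N | about 54 mm |
| Start button | 7.9 N | about 47 mm |

- **Switches:** The before and after pictures show the lamp button about 9–10 mm lower, the rocker tipped over fully, and the start button about 10 mm lower.
- **Bench:** The units and the other items look unmoved in the side view, and the stop button still stands about 68 mm high.
- **Checks that disagreed:** A rough brightness check on the side picture read less travel, about 7 mm for the lamp and almost none for the start button. The background and the button collar were mixed into it, so I used the edge positions instead. In the last side picture the network did not find the start button, though the wrist view put its top at 50 mm.

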